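# Brake pedal travel test

## Robot

A 6-joint arm with a two-finger parallel gripper is mounted at the origin on the work surface. World frame = base frame: x ahead of the robot, y to its left, z up, the work surface at z = 0. Lengths are in mm, angles in degrees, forces in N, time in s.
With the tool pointing down it reaches from about 350 to 850 mm from the base axis. Payload 8.1 kg.
Tool frame: the origin (TCP) lies between the finger pads; the fingertips stand 22 mm ahead of it and the grasp point (between the pads) lies 3 mm ahead of it; z points along the fingers, y is the line along which they close (so a half turn about z gives the same grasp; the last joint's range is limited). The gripper opens to 85 mm and grips with 20 to 120 N. Pads are 22 mm wide; open, the fingers measure 114 mm over their backs; the gripper's body (76 mm by 85 mm) begins 54 mm behind the grasp point. The pads swing forward as they close: fully open they stand 13 mm farther back than shut.
Start: joints at [-73.19, 7.471, 85.268, -0, 87.261, -4.893], TCP at [221.904, -557.462, 253.292] pointing down, gripper open.
Joint ranges: [-169.43, 169.43], [-51.17, 129.36], [1.28, 143.12], [-76.62, 256.62], [0, 156.53], [-152.29, 152.29]. Speed limits (degrees/s): [136.94, 136.94, 159.86, 180, 180, 180].

## Interface

Orientations are given as [roll, pitch, yaw] about the fixed x, y, z axes, in that order (R = Rz(yaw) Ry(pitch) Rx(roll)).
In Python, from bench import r, vision gives the robot as it stands.
- The arm moves only by the tool step_arm, never from a script. Its argument "targets" is a list that holds one entry, the list of rows, each a list of 6 numbers: the shift along the world's x, y, z in mm, then the turn, a rotation vector about the world's x, y, z in rad. In form: [[[x, y, z, rx, ry, rz], ...]]. A call has 1 to 12 rows; each row is the pose to reach, as a shift and turn from the pose commanded when the call began; what a row does not reach only later rows make up. A row lasts 1/12 s, in which the tool goes at most 41.7 mm and 7.16 degrees, less where a joint would pass 70% of its speed; a pose out of reach is approached as far as the arm can. A call with a gripper value outside its range is refused whole. "fingers" is the gripper's target within -1 to 1 (shut at 1, half-way at 0, fully open at -1), set as the call begins (left out, the last holds). The fingers move at their own pace and stop on an object; "newtons" is the grip in N (left out, the last holds). Time passes only in rows, so rows that repeat a pose let the fingers close. It gives the time, the measured TCP pose, the force, the opening and the grip force at its end, in the units of the state.
- r.sense(): the state, without advancing time (a new reading comes with each control period).
- vision.snapshot(name): name is "scene" or "top" or "wrist"; returns a dict with "img" (420x560x3 uint8, blue, green, red), "mtx" (3x3 intrinsics, pixels), "D" ([k1, k2, p1, p2, k3] as OpenCV has them; the pictures are not rectified), "eye" and "attitude" of the camera in the world. Camera axes: x right, y up, looking along -z (the intrinsics and any distortion apply to the point x, -y, -z); pixel columns grow to the right and rows downward; lengths in mm; the calibration is good to about 2 mm. A picture is of the moment at which its call begins. There is no depth.
- r.hand_in(): hands the job in; it is judged then, once.
The state is a dict: "time": time; "joint_pos": joint angles; "qd": joint speeds; "joint_efforts": joint torques, N m; "tool_pos": TCP position; "tcp_rot": TCP orientation; "ft_force": force on the tool from outside, world axes, zero at the start; "wrist_torque": the same for the moment, N m; "finger_gap": finger opening in mm; "grip_force": force on a finger pad.
Only numpy, scipy, OpenCV 4.12 (cv2) and the standard library are available. Lean on these libraries where they do the work, as an engineer would, in place of code of your own. Each camera call takes 0.05 s, during which the arm holds its last target. There are 200 camera calls.

## Task

Check the brake pedal on the test bench: press the broad brake pedal down until its resistance firms up against the hidden stop and leave it there (it stays down by itself). Then note its travel by sliding the marker along the rule, away from its zero end, by the same distance as the middle of the pedal's pad came down. Leave the narrow accelerator pedal alone.

Things in the scene. Friction and masses are not known exactly. Their poses are not given: they have to be found in the camera images.
- brake: Fixed stand of the broad brake pedal (housing 177 mm high). Origin on the bench straight below the unpressed pad's middle; x is level, from pad to hinge (183 mm on, 110 mm up), away from the robot. The pedal resists with a steady 3 to 6 N (plus up to 5 N level rub), then at a stop met 30 to 90 mm down (varies) climbs about 2 N per mm; 10 to 15 N is firm. No return spring: it stays down.
- brake_pad (a point): Middle of the top of the broad ribbed rubber brake pad, 95 mm wide (stand's y), 65 mm long, 14 mm thick. Unpressed it is 190 mm above the bench, sloping 11 degrees, far edge lower; level at about half travel. It sinks on a 200 mm arc about the hinge, moving up to 17 mm towards the robot (stand's -x). Its fall in height is the travel to note. The bench below it is free.
- marker_top (a point): Middle of the top of the marker: a black grip 30 mm long, 22 wide, 34 high, top 54 mm above the bench, on a steel shoe (34 wide, top 22 mm up) on a rule 210 x 50 mm lying on the bench, ticks every 10 mm. It starts at the zero end, nearer the robot, and slides up to 130 mm along the point's level +x axis, away from the zero end and the robot; about 1.5 N, stays where left.
- accel_pad (a point): Middle of the top of the narrow accelerator pad, 42 mm wide and 100 mm long, 190 mm above the bench, on a stand like the brake's. Not to be pressed.
There are look-alikes about, which are no part of the job. What is shaped like the part that bears marker_top but red is not meant.

How it is judged:
By the outcome, as a careful person would: the job done as asked, in the order asked, and still so for the second after the job is handed in, with the robot touching nothing.
It also fails if it takes over 51 s, if anything falls off the work surface, if the arm or the gripper's body presses on something with over 40 N, if the wrist force passes 120 N, or if a joint passes its speed limit or range.

## Working session

There is one attempt and no reset: what is moved stays moved. The work goes in short steps, Python scripts to look and compute and a tool call to move; the robot and the scene stay as the last step left them, time stands still between calls to the robot, and variables do not carry over. Pictures are saved under pics/ and viewed, at most 10 in all, crops included, and the job is handed in when it is done.

Besides the shell and the picture viewer there is one more tool, called as name(argument=value, ...) on one line, values as JSON. step_arm: Moves the arm, as the interface text tells. Its arguments: {"type":"object","properties":{"targets":{"type":"array"},"fingers":{"type":"number"},"newtons":{"type":"number"}},"required":["targets"]}

```bash
mkdir -p pics; ls; python3 - <<'E'
from bench import r, vision
import cv2,pickle
for n in("scene","top"):
    s=vision.snapshot(n); cv2.imwrite(f"pics/{n}1.png",s["img"]); pickle.dump(s,open(f"{n}1.pkl","wb"))
    print(n,s["mtx"],s["D"],s["eye"],s["attitude"])
print(r.sense())
E
```

```text
pics
scene [[489.06020502   0.         283.38650491]
 [  0.         489.06020502 219.88382591]
 [  0.           0.           1.        ]] [-0.05535355  0.          0.          0.          0.        ] [ 784.92881598 -801.81888356 1015.55315545] [44.84201263  0.36229232 26.78287141]
top [[509.00329505   0.         277.31417383]
 [  0.         509.00329505 206.40841902]
 [  0.           0.           1.        ]] [-0.12706322  0.          0.          0.          0.        ] [ 165.68402441  -13.97306329 1308.49617906] [  8.96090916   0.42360947 -91.26110761]
{'time': 0.1, 'joint_pos': array([-7.31925831e+01,  7.51024910e+00,  8.53229185e+01,  3.29260239e-04,
        8.72613897e+01, -4.88994883e+00]), 'qd': array([ 0.01595232, -0.0846665 , -0.20030678,  0.00923935,  0.06311603,
        0.03875476]), 'joint_efforts': array([ 7.82983316e-04, -5.70951712e+01, -5.01940978e+01, -1.47705123e-04,
        8.09996476e-03, -5.04625223e-05]), 'tool_pos': array([ 221.74355819, -557.03261458,  252.35600604]), 'tcp_rot': array([-1.79905815e+02, -8.38791729e-03,  2.16973428e+01]), 'ft_force': array([-0.24405394, -1.07860898,  0.11256013]), 'wrist_torque': array([-0.05118234,  0.02319682,  0.02536691]), 'grip_force': 0.0, 'finger_gap': 85.57555622801296}
```

View pics/scene1.png

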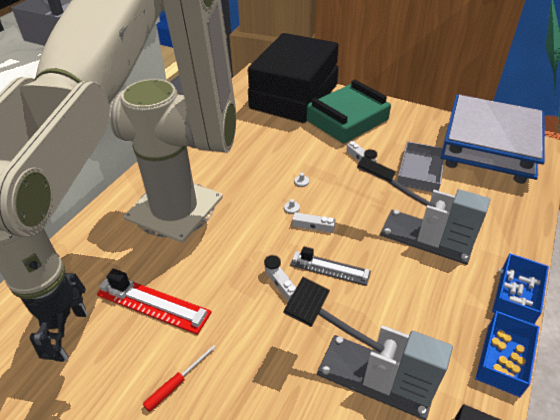

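View pics/top1.png

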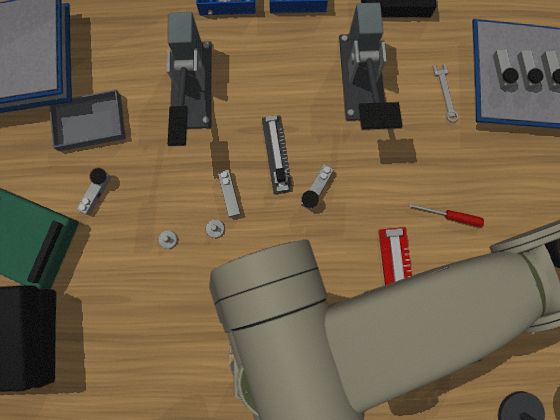

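Scene view: brake pad at (306,300), true (grey) rule with marker at (306,255), accelerator pad at (377,169); the red rule is a look-alike. Top view: brake pad at (380,115), marker at (281,174), rule running to (272,120), accelerator pad at (178,125).

```bash
cat >h.py <<'E'
import numpy as np,cv2,pickle
from scipy.spatial.transform import Rotation as R
def rays(s,px):
    u=cv2.undistortPoints(np.float64(px).reshape(-1,1,2),s["mtx"],np.float64(s["D"])).reshape(-1,2)
    d=np.c_[u[:,0],-u[:,1],-np.ones(len(u))]
    A=np.array(s["attitude"]); 
    return np.array(s["eye"]),d@R.from_euler("xyz",A,degrees=True).as_matrix().T
def plane(s,px,z):
    o,d=rays(s,px); return o+d*((z-o[2])/d[:,2])[:,None]
def tri(s1,p1,s2,p2):
    o,d=rays(s1,[p1]);q,e=rays(s2,[p2]);d,e=d[0],e[0]
    t=np.linalg.lstsq(np.c_[d,-e],q-o,rcond=None)[0]
    a,b=o+t[0]*d,q+t[1]*e; return (a+b)/2,np.linalg.norm(a-b)
def blob(s,box,lo,hi):
    x0,y0,x1,y1=box; m=((s["img"][y0:y1,x0:x1].max(2)>=lo)&(s["img"][y0:y1,x0:x1].max(2)<=hi)).astype("uint8")
    n,l,st,c=cv2.connectedComponentsWithStats(m); i=1+st[1:,4].argmax()
    cn=cv2.findContours((l==i).astype("uint8"),0,2)[0][0]
    return st[i,4],c[i]+[x0,y0],cv2.minAreaRect(cn.astype("float32")+np.float32([x0,y0])),cn.reshape(-1,2)+[x0,y0]
E
python3 - <<'E'
from h import *
S=pickle.load(open("scene1.pkl","rb"));T=pickle.load(open("top1.pkl","rb"))
np.set_printoptions(precision=1,suppress=True)
for nm,sb,tb,z in(("pad",(275,265,345,335),(352,95,410,137),190),("mk",(294,243,320,270),(270,162,292,186),54)):
    a=blob(S,sb,0,45);b=blob(T,tb,0,45)
    print(nm,a[:3],b[:3],plane(T,[b[1]],z),plane(S,[a[1]],z),tri(S,a[1],T,b[1]))
    print(plane(T,cv2.boxPoints(b[2]),z))
c=cv2.resize(T["img"][90:220,230:420],None,fx=4,fy=4,interpolation=2);cv2.imwrite("pics/c1.png",c)
E
```

```text
pad (np.int32(841), array([305.9, 302.1]), ((306.29998779296875, 301.4000244140625), (31.304948806762695, 38.9075813293457), 26.56505012512207)) (np.int32(1110), array([379.4, 114.6]), ((376.1917724609375, 111.67808532714844), (33.64360046386719, 48.89240264892578), 87.87889862060547)) [[ 551.4 -249.8  190. ]] [[ 558.1 -262.1  190. ]] (array([ 555.1, -253.1,  177. ]), np.float64(1.6749037778037754))
[[ 598.3 -186.7  190. ]
 [ 601.2 -301.8  190. ]
 [ 519.2 -298.8  190. ]
 [ 516.7 -185.4  190. ]]
mk (np.int32(125), array([306.7, 253.8]), ((306.5882568359375, 253.6470947265625), (11.156637191772461, 11.64171028137207), 14.03624439239502)) (np.int32(114), array([280.4, 174.7]), ((280.41461181640625, 174.73171997070312), (13.251785278320312, 8.613659858703613), 83.6598129272461)) [[444.4 -18.7  54. ]] [[458.6 -34.6  54. ]] (array([450.3, -18.1,  32.2]), np.float64(2.4442324870245056))
[[460.4  -6.4  54. ]
 [462.4 -28.   54. ]
 [428.3 -30.9  54. ]
 [426.3  -9.3  54. ]]
```

View pics/c1.png

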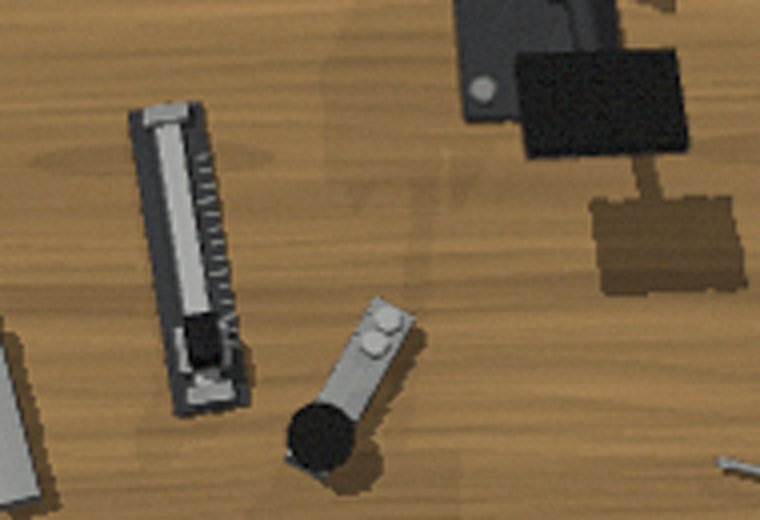

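Crop: rule corners at about (128,112),(202,100),(250,405),(175,415), marker grip at (204,340), brake pad corners (516,52),(675,48),(689,150),(528,157).

```bash
python3 - <<'E'
from h import *
T=pickle.load(open("top1.pkl","rb"))
np.set_printoptions(precision=1,suppress=True)
f=lambda p,z:plane(T,np.array(p)/4.+[230-.375,90-.375],z)
a=f([(128,112),(202,100),(250,405),(175,415)],12);print(a)
d=a[0]+a[1]-a[2]-a[3];print("rule yaw",np.degrees(np.arctan2(d[1],d[0])),np.linalg.norm(d)/2,a.mean(0))
d=a[3]-a[0];
p=f([(516,52),(675,48),(689,150),(528,157)],190);print(p,p.mean(0))
w=p[0]-p[1];print(np.linalg.norm(w),np.degrees(np.arctan2(-w[0],w[1])))
h=f([(204,340)],45);print(h)
E
```

```text
[[610.6  27.6  12. ]
 [617.7 -21.8  12. ]
 [410.1 -48.2  12. ]
 [404.7   0.6  12. ]]
rule yaw 7.356675237118974 208.45342947912263 [510.8 -10.5  12. ]
[[ 581.2 -203.2  190. ]
 [ 582.4 -296.5  190. ]
 [ 520.3 -300.3  190. ]
 [ 517.6 -206.7  190. ]] [ 550.3 -251.7  190. ]
93.29690594632461 0.7365175257973753
[[446.6 -19.2  45. ]]
```

step_arm(targets=[[[27, 25, 10, 0, 0, -0.03], [55, 51, 20, 0, 0, -0.06], [82, 76, 33, 0, 0, -0.09], [110, 102, 33, 0, 0, -0.12], [137, 127, 33, 0, 0, -0.15], [165, 153, 33, 0, 0, -0.18], [192, 178, 33, 0, 0, -0.21], [220, 203, 33, 0, 0, -0.24], [247, 229, 33, 0, 0, -0.27], [275, 254, 33, 0, 0, -0.3], [305, 285, 33, 0, 0, -0.33], [328, 305, 33, 0, 0, -0.353]]], fingers=1, newtons=30)

```text
time: 1.1
tool_pos: [551.3, -249.7, 285.8]
tcp_rot: [-179.9, 0.0, 1.4]
ft_force: [0.2, -0.0, 1.1]
finger_gap: -0.2
grip_force: 0.0
```

```bash
python3 - <<'E'
from bench import r, vision
import cv2,pickle,numpy as np
np.set_printoptions(precision=1,suppress=True)
w=vision.snapshot("wrist");pickle.dump(w,open("w1.pkl","wb"));cv2.imwrite("pics/w1.png",w["img"])
s=r.sense();print({k:s[k] for k in("time","tool_pos","tcp_rot","ft_force","finger_gap")},w["eye"],w["attitude"])
E
```

```text
{'time': 1.15, 'tool_pos': array([ 554.5, -246. ,  285.5]), 'tcp_rot': array([-179.8,   -0.1,    1.5]), 'ft_force': array([-1. ,  3.7,  0.3]), 'finger_gap': 0.1211738056394664} [ 627.9 -248.2  406.6] [-17.4   0.1 -88.5]
```

View pics/w1.png

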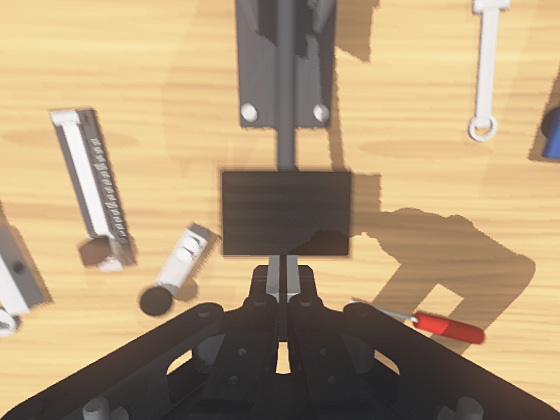

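Wrist view: brake pad is at corners (221,170),(352,170),(352,256),(221,256), fingertips just near of it at (283,262).

```bash
python3 - <<'E'
from h import *
from bench import r,vision
np.set_printoptions(precision=1,suppress=True)
w=vision.snapshot("wrist");pickle.dump(w,open("w2.pkl","wb"))
s=r.sense();print(s["tool_pos"],s["ft_force"],s["time"])
g=w["img"].max(2);b=blob(w,(205,160,365,262),0,75);print(b[0],b[2])
for x0,y0,x1,y1 in((255,150,256,185),(330,150,331,185),(240,240,241,275),(340,235,341,275)): print(g[y0:y1,x0])
for y in(200,235): print(g[y,210:232],g[y,342:364])
p=[(221,170),(352,170),(352,255.5),(222,255.5)]
q=np.vstack([plane(w,p[:2],183.8),plane(w,p[2:],196.2)]);print(q,q.mean(0))
print(w["eye"])
E
```

```text
[ 552.6 -248.3  285.4] [-0.5 -0.7  0. ] 1.2
3631 ((301.0, 233.0), (56.0, 92.0), 90.0)
[241 239 237 236 232 232 232 231 232 232 232 238 235 231 229 232 232 229
 225 229 232 233 232 230 233 242 189  73  89  93  93  92  91  93  94]
[238 239 238 238 238 239 239 237 235 235 237 236 236 237 237 237 236 235
 236 234 230 231 236 238 239 242 229  58  82  85  85  87  85  85  84]
[ 90  84  87  88  89  89  88  90  89  89  91  93  90  97  98  97  99  98
  99 102 102 103 104 101  96 227 251 240 243 241 238 238 237 237 238]
[ 74  71  74  74  74  77  74  74  75  77  76  77  77  78  78  78  80  80
  80  81  80  81  81  84  82  84  84  83  84  77 121 255 246 245 245 244
 244 244 244 244]
[242 242 243 243 243 239 239 239 239 239 239 239 239 240 240 240 244 255
 135  89  97  96] [ 80  82  82  82  83  84  84  85  86  85  84  85  88  87  85  86  85  71
 148 171 171 171]
[138 137 119 126 139 187 249 247 242 241 238 237 236 239 241 241 242 249
 231 106  84  88] [ 72  73  74  74  74  81  85  85  85  84  86  87  85  86  86  84  79 145
 167 190 239 242]
[[ 590.  -201.5  183.8]
 [ 592.6 -293.6  183.8]
 [ 532.7 -296.5  196.2]
 [ 530.  -202.8  196.2]] [ 561.3 -248.6  190. ]
[ 630.9 -244.7  406.5]
```

```bash
python3 - <<'E'
from h import *
np.set_printoptions(precision=1,suppress=True)
w=pickle.load(open("w2.pkl","rb"))
p=[(228,176.5),(360,176.5),(359,265),(228.5,264.5)]
q=np.vstack([plane(w,p[:2],183.8),plane(w,p[2:],196.2)]);print(q,q.mean(0))
S=pickle.load(open("scene1.pkl","rb"));T=pickle.load(open("top1.pkl","rb"))
print(tri(T,(380.1,115.1),w,np.mean(p,0)),tri(S,(306,300.5),w,np.mean(p,0)))
E
```

```text
[[ 585.5 -206.3  183.8]
 [ 588.1 -299.6  183.8]
 [ 525.3 -302.3  196.2]
 [ 522.9 -207.3  196.2]] [ 555.4 -253.9  190. ]
(array([ 553. , -253.8,  181.1]), np.float64(0.9502245709271367)) (array([ 554.4, -254.2,  183.9]), np.float64(1.121841550963549))
```

step_arm(targets=[[[4, -1, -20, 0, 0, 0], [4, -1, -40, 0, 0, 0], [4, -1, -55, 0, 0, 0], [4, -1, -62, 0, 0, 0], [4, -1, -62, 0, 0, 0], [4, -1, -62, 0, 0, 0], [4, -1, -62, 0, 0, 0], [4, -1, -62, 0, 0, 0]]])

```text
time: 1.87
tool_pos: [554.5, -254.0, 226.0]
tcp_rot: [179.9, -0.1, 1.5]
ft_force: [0.1, -0.3, 1.2]
finger_gap: 0.2
grip_force: 0.0
```

step_arm(targets=[[[0, 0, -1, 0, 0, 0], [0, 0, -2, 0, 0, 0], [0, 0, -3, 0, 0, 0], [0, 0, -4, 0, 0, 0], [0, 0, -5, 0, 0, 0], [0, 0, -6, 0, 0, 0], [0, 0, -7, 0, 0, 0], [0, 0, -7, 0, 0, 0], [0, 0, -7, 0, 0, 0]]])

```text
time: 2.62
tool_pos: [553.8, -253.4, 217.1]
tcp_rot: [-180.0, 0.0, 1.5]
ft_force: [-0.7, -0.1, 0.2]
finger_gap: 0.2
grip_force: 0.0
```

step_arm(targets=[[[0, 0, -1, 0, 0, 0], [0, 0, -2, 0, 0, 0], [0, 0, -3, 0, 0, 0], [0, 0, -3, 0, 0, 0], [0, 0, -3, 0, 0, 0]]])

```text
time: 3.03
tool_pos: [553.8, -253.4, 214.1]
tcp_rot: [-180.0, 0.0, 1.5]
ft_force: [0.4, -0.3, -0.0]
finger_gap: 0.2
grip_force: 0.0
```

step_arm(targets=[[[0, 0, -1, 0, 0, 0], [0, 0, -2, 0, 0, 0], [0, 0, -3, 0, 0, 0], [0, 0, -3, 0, 0, 0], [0, 0, -3, 0, 0, 0]]])

```text
time: 3.45
tool_pos: [554.0, -253.7, 212.0]
tcp_rot: [180.0, -0.0, 1.5]
ft_force: [-2.0, -0.4, 5.1]
finger_gap: -0.4
grip_force: 2.1
```

step_arm(targets=[[[-0.8, 0, -2, 0, 0, 0], [-1.6, 0, -4, 0, 0, 0], [-2.4, 0, -6, 0, 0, 0], [-3.2, 0, -8, 0, 0, 0], [-4, 0, -10, 0, 0, 0], [-4.7, 0, -12, 0, 0, 0], [-5.4, 0, -14, 0, 0, 0], [-6, 0, -16, 0, 0, 0], [-7, 0, -18, 0, 0, 0], [-7.5, 0, -20, 0, 0, 0], [-7.5, 0, -20, 0, 0, 0]]])

```text
time: 4.37
tool_pos: [546.6, -253.7, 191.3]
tcp_rot: [180.0, -0.0, 1.5]
ft_force: [1.2, -1.3, 2.1]
finger_gap: 0.3
grip_force: 1.6
```

step_arm(targets=[[[-0.5, 0, -2, 0, 0, 0], [-1, 0, -4, 0, 0, 0], [-1.5, 0, -6, 0, 0, 0], [-2, 0, -7, 0, 0, 0], [-2, 0, -7, 0, 0, 0]]])

```text
time: 4.78
tool_pos: [544.5, -253.6, 184.1]
tcp_rot: [180.0, -0.0, 1.5]
ft_force: [-0.5, -0.6, 1.8]
finger_gap: 0.0
grip_force: 1.1
```

step_arm(targets=[[[-0.2, 0, -1, 0, 0, 0], [-0.5, 0, -2, 0, 0, 0], [-0.7, 0, -3, 0, 0, 0], [-0.7, 0, -3, 0, 0, 0]]])

```text
time: 5.12
tool_pos: [543.7, -253.5, 181.1]
tcp_rot: [180.0, -0.0, 1.5]
ft_force: [0.7, -2.0, 3.3]
finger_gap: 0.1
grip_force: 1.7
```

step_arm(targets=[[[-0.2, 0, -1, 0, 0, 0], [-0.5, 0, -2, 0, 0, 0], [-0.7, 0, -3, 0, 0, 0], [-0.9, 0, -4, 0, 0, 0]]])

```text
time: 5.45
tool_pos: [542.8, -253.5, 177.2]
tcp_rot: [180.0, -0.0, 1.5]
ft_force: [-0.1, -3.4, 4.5]
finger_gap: -0.2
grip_force: 2.3
```

step_arm(targets=[[[-0.2, 0, -1, 0, 0, 0], [-0.5, 0, -2, 0, 0, 0], [-0.6, 0, -3, 0, 0, 0], [-0.8, 0, -4, 0, 0, 0]]])

```text
time: 5.78
tool_pos: [542.1, -253.5, 173.8]
tcp_rot: [180.0, -0.0, 1.5]
ft_force: [-1.8, -1.7, 11.1]
finger_gap: 0.5
grip_force: 5.3
```

step_arm(targets=[[[-0.2, 0, -1, 0, 0, 0], [-0.4, 0, -2, 0, 0, 0], [-0.5, 0, -3, 0, 0, 0], [-0.7, 0, -4, 0, 0, 0]]])

```text
time: 6.12
tool_pos: [541.7, -253.6, 171.3]
tcp_rot: [180.0, -0.1, 1.5]
ft_force: [-6.7, 1.1, 19.0]
finger_gap: -0.1
grip_force: 9.5
```

step_arm(targets=[[[0, 0, 1, 0, 0, 0], [0, 0, 2, 0, 0, 0], [0, 0, 3, 0, 0, 0], [0, 0, 3, 0, 0, 0]]])

```text
time: 6.45
tool_pos: [541.4, -253.2, 172.2]
tcp_rot: [-180.0, -0.0, 1.5]
ft_force: [0.2, -0.1, 5.7]
finger_gap: -0.0
grip_force: 2.7
```

step_arm(targets=[[[0, 0, 1, 0, 0, 0], [0, 0, 1, 0, 0, 0], [0, 0, 1, 0, 0, 0]]])

```text
time: 6.7
tool_pos: [541.0, -253.0, 172.8]
tcp_rot: [-179.9, 0.1, 1.5]
ft_force: [0.3, 0.9, 1.6]
finger_gap: -0.2
grip_force: 1.1
```

step_arm(targets=[[[0, 0, 1, 0, 0, 0], [0, 0, 1, 0, 0, 0], [0, 0, 1, 0, 0, 0]]])

```text
time: 6.95
tool_pos: [541.0, -253.2, 173.8]
tcp_rot: [-180.0, 0.1, 1.5]
ft_force: [-0.3, 0.4, 0.8]
finger_gap: -0.1
grip_force: 0.0
```

step_arm(targets=[[[0, 0, 25, 0, 0, 0], [0, 0, 60, 0, 0, 0], [0, 0, 100, 0, 0, 0], [-10, 30, 110, 0, 0, 0.02], [-22, 60, 110, 0, 0, 0.04], [-36, 95, 110, 0, 0, 0.06], [-50, 130, 110, 0, 0, 0.08], [-64, 165, 100, 0, 0, 0.09], [-80, 200, 80, 0, 0, 0.1], [-95, 234, 50, 0, 0, 0.103], [-95, 234, 30, 0, 0, 0.103], [-95, 234, 20, 0, 0, 0.103]]])

```text
time: 7.95
tool_pos: [443.7, -17.3, 190.7]
tcp_rot: [-179.9, 0.2, 7.6]
ft_force: [-1.2, -0.5, -0.9]
finger_gap: 0.3
grip_force: 0.0
```

step_arm(targets=[[[0, 0, 0, 0, 0, 0], [0, 0, 0, 0, 0, 0], [0, 0, 0, 0, 0, 0], [0, 0, 0, 0, 0, 0]]], fingers=-1)

```text
time: 8.28
tool_pos: [447.7, -20.5, 196.1]
tcp_rot: [179.9, -0.1, 7.3]
ft_force: [0.3, -0.7, 0.4]
finger_gap: 48.5
grip_force: 0.0
```

```bash
python3 - <<'E'
from bench import r, vision
import cv2,pickle,numpy as np
np.set_printoptions(precision=1,suppress=True)
I=[]
for n in("wrist","scene","top"):
    w=vision.snapshot(n);pickle.dump(w,open(n+"3.pkl","wb"));I.append(w["img"])
w=I[0]
a=cv2.resize(w,(480,360));b=cv2.resize(I[1][230:390,240:400],(400,400))[:360]; b=cv2.resize(I[1][240:360,250:357],(320,360))
cv2.imwrite("pics/w3.png",np.hstack([a,b]))
s=r.sense();print(s["time"],s["tool_pos"],s["tcp_rot"],s["ft_force"],s["finger_gap"])
E
```

```text
8.4333 [447.1 -20.1 195.4] [180.   -0.1   7.3] [-0.5 -0.4 -0.3] 69.88290178184033
```

View pics/w3.png

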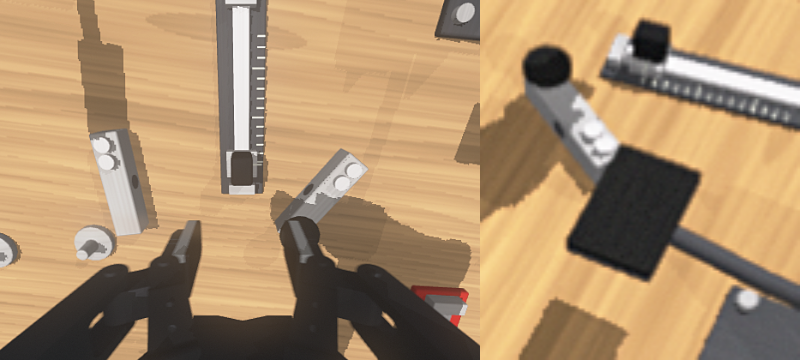

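Wrist view: marker grip at picture (241,168) → full-frame (281,196), its rule running straight up; a lever with a black knob sits at right, near the right finger's track. Scene crop: the brake pad now sits lower.

```bash
python3 - <<'E'
from h import *
np.set_printoptions(precision=1,suppress=True)
L=lambda n:pickle.load(open(n+".pkl","rb"))
W,S3,T3,S1,T1=map(L,("wrist3","scene3","top3","scene1","top1"))
print(W["eye"],W["attitude"])
g=W["img"].max(2); print(g[165:225:1,281]); print(g[212,262:302]); print(g[205,262:302])
b=blob(W,(262,165,302,225),0,110);print(b[0],b[2])
print("knob",tri(T1,(310,199.5),S1,(272,261)), plane(T1,[(310,199.5)],40))
# pad travel: scene & top pixel motion on the arc from 554,-253.5
def proj(s,P):
    Rm=R.from_euler("xyz",s["attitude"],degrees=True).as_matrix(); c=(np.atleast_2d(P)-s["eye"])@Rm
    c=c*[1,-1,-1]; return cv2.projectPoints(c,np.zeros(3),np.zeros(3),s["mtx"],np.float64(s["D"]))[0].reshape(-1,2)
for s,box in((S1,(275,265,345,335)),(S3,(265,270,345,345)),(T1,(352,95,410,137)),(T3,(352,95,420,145))):
    b=blob(s,box,0,50);print("pad",b[0],b[1],b[2])
def arc(d):
    h=np.sqrt(183**2+80**2); return [554-(np.sqrt(h*h-(80-d)**2)-183),-253.5,190-d]
for d in(0,35,37,39,41,43,45):print(d,proj(S1,arc(d)),proj(T1,arc(d)))
big=[cv2.resize(i[275:335,275:333] if k==0 else i,(386,400),interpolation=cv2.INTER_CUBIC) for k,i in enumerate((S1["img"],S3["img"][275:335,265:323]))]
cv2.imwrite("pics/pads.png",np.hstack(big))
E
```

```text
[523.3 -11.  317.1] [-17.3  -0.  -82.7]
[236 236 236 236 237 236 236 237 240 247 151 127  65  74  75  77  75  75
  75  77  79  82  82  82  83  81  82  80  81  81  81  80  80  80  80  80
  80  81  82  81  81  80  81  81  81  81  82  81  80  80  74 104 223 207
 205 216 215 214 214 218]
[109 108 106 108 108 110 112  92  79  81  83  82  81  83  83  82  81  80
  82  81  82  82  80  83  81  80  80  80  82  80  80  76  73  93  95  86
  86  87  86  87]
[108 102 108 212 215 214 226 123  74  78  80  82  83  83  81  82  81  81
  81  81  81  80  81  80  80  80  81  81  81  81  77  74  75 143 146 145
 148 128  89  85]
1287 ((281.5, 195.5), (57.0, 39.0), 90.0)
knob (array([383.1, -90.3,  43.5]), np.float64(5.064374500231096)) [[381.6 -92.   40. ]]
pad 1058 [306.1 301.4] ((306.3000183105469, 301.3999938964844), (31.304948806762695, 39.80200958251953), 26.56505012512207)
pad 1124 [300.9 310.4] ((300.6999816894531, 310.10003662109375), (29.96331024169922, 40.696434020996094), 26.56505012512207)
pad 1133 [379.2 114.4] ((376.1917724609375, 111.67808532714844), (33.64360046386719, 48.89240264892578), 87.87889862060547)
pad 1070 [376.8 124.6] ((374.2008972167969, 116.72303771972656), (43.73689270019531, 44.54399108886719), 87.79740142822266)
0 [[305.8 298.3]] [[380.9 113.4]]
35 [[300.4 306. ]] [[378.4 123. ]]
37 [[300.2 306.5]] [[378.2 123.5]]
39 [[300.  306.9]] [[378.1 123.9]]
41 [[299.8 307.4]] [[377.9 124.3]]
43 [[299.6 307.9]] [[377.8 124.7]]
45 [[299.5 308.4]] [[377.6 125.1]]
```

View pics/pads.png

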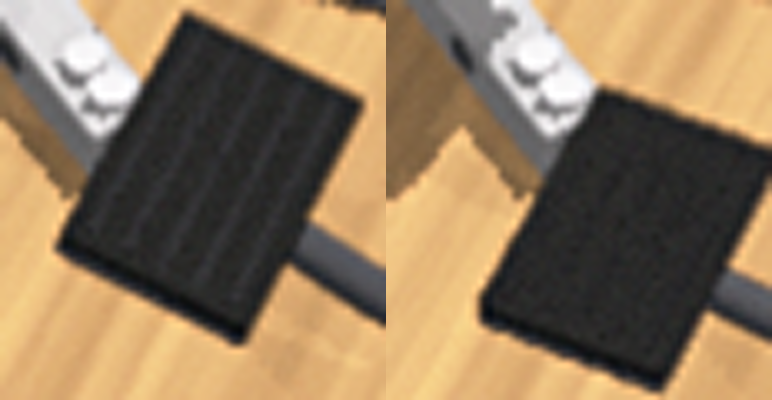

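```bash
python3 - <<'E'
from h import *
np.set_printoptions(precision=1,suppress=True)
W=pickle.load(open("wrist3.pkl","rb"))
p=plane(W,[(269.3,210),(294.5,210),(281.7,215.7)],54);print(p,np.linalg.norm(p[0]-p[1]))
print((p[0]+p[1])/2,p[2]+15*np.array([.9917,.128,0]))
# rule edges in wrist pic (480->560) at z=12
q=plane(W,np.array([(218,5),(221,192),(264,192),(268,5)])*560/480,12);d=(q[0]-q[1]+q[3]-q[2]);print(q,np.degrees(np.arctan2(d[1],d[0])))
E
```

```text
[[441.1 -10.   54. ]
 [443.9 -31.6  54. ]
 [437.3 -21.3  54. ]] 21.77382817296232
[442.5 -20.8  54. ] [452.2 -19.3  54. ]
[[602.5  22.8  12. ]
 [411.7   0.   12. ]
 [418.2 -50.5  12. ]
 [608.6 -25.2  12. ]] 7.1855864455424285
```

step_arm(targets=[[[4, 0.6, -20, 0, 0, 0], [4, 0.6, -45, 0, 0, 0], [4, 0.6, -70, 0, 0, 0], [4, 0.6, -95, 0, 0, 0], [4, 0.6, -115, 0, 0, 0], [4, 0.6, -130, 0, 0, 0], [4, 0.6, -139, 0, 0, 0], [4, 0.6, -142, 0, 0, 0], [4, 0.6, -142, 0, 0, 0], [4, 0.6, -142, 0, 0, 0]]], fingers=-0.2)

```text
time: 9.27
tool_pos: [451.1, -19.1, 53.3]
tcp_rot: [180.0, -0.1, 7.4]
ft_force: [-0.0, -0.1, -0.2]
finger_gap: 51.3
grip_force: 0.0
```

step_arm(targets=[[[0, 0, 0, 0, 0, 0], [0, 0, 0, 0, 0, 0], [0, 0, 0, 0, 0, 0], [0, 0, 0, 0, 0, 0], [0, 0, 0, 0, 0, 0], [0, 0, 0, 0, 0, 0]]], fingers=1, newtons=25)

```text
time: 9.77
tool_pos: [451.3, -19.2, 53.5]
tcp_rot: [179.9, -0.1, 7.4]
ft_force: [-0.8, -1.4, 6.9]
finger_gap: 21.2
grip_force: 29.1
```

step_arm(targets=[[[4, 0.5, 0, 0, 0, 0], [9, 1.2, 0, 0, 0, 0], [14, 1.8, 0, 0, 0, 0], [19, 2.4, 0, 0, 0, 0], [24, 3.1, 0, 0, 0, 0], [29, 3.7, 0, 0, 0, 0], [34, 4.3, 0, 0, 0, 0], [37, 4.7, 0, 0, 0, 0], [38.7, 5, 0, 0, 0, 0], [38.7, 5, 0, 0, 0, 0], [38.7, 5, 0, 0, 0, 0], [38.7, 5, 0, 0, 0, 0]]])

```text
time: 10.77
tool_pos: [490.4, -14.0, 53.5]
tcp_rot: [180.0, -0.2, 7.4]
ft_force: [2.0, 0.1, 5.5]
finger_gap: 21.8
grip_force: 29.0
```

```bash
python3 - <<'E'
from bench import r
s=r.sense();print(s["tool_pos"],s["tcp_rot"],s["ft_force"],s["finger_gap"])
E
```

```text
[490.35102006 -14.00666551  53.48037785] [ 1.79962892e+02 -1.56705428e-01  7.38138773e+00] [1.96166501 0.10728728 5.46683612] 21.838235322283055
```

step_arm(targets=[[[0, 0, 0, 0, 0, 0], [0, 0, 0, 0, 0, 0], [0, 0, 0, 0, 0, 0], [0, 0, 0, 0, 0, 0]]], fingers=-0.2)

```text
time: 11.1
tool_pos: [488.5, -13.8, 51.9]
tcp_rot: [-180.0, 0.0, 7.4]
ft_force: [-0.0, -0.4, -0.2]
finger_gap: 51.3
grip_force: 0.0
```

step_arm(targets=[[[0, 0, 10, 0, 0, 0], [0, 0, 30, 0, 0, 0], [0, 0, 55, 0, 0, 0], [0, 0, 85, 0, 0, 0], [0, 0, 115, 0, 0, 0], [0, 0, 135, 0, 0, 0], [0, 0, 142, 0, 0, 0], [0, 0, 142, 0, 0, 0], [0, 0, 142, 0, 0, 0], [0, 0, 142, 0, 0, 0], [0, 0, 142, 0, 0, 0], [0, 0, 142, 0, 0, 0]]])

```text
time: 12.1
tool_pos: [488.1, -13.7, 192.6]
tcp_rot: [-180.0, 0.2, 7.4]
ft_force: [-0.2, 1.3, -0.4]
finger_gap: 51.4
grip_force: 0.0
```

```bash
python3 - <<'E'
from h import *
from bench import r,vision
np.set_printoptions(precision=1,suppress=True)
w=vision.snapshot("wrist");cv2.imwrite("pics/w4.png",w["img"]);s=vision.snapshot("scene")
b=blob(w,(262,165,302,225),0,110);print(b[0],b[2],w["eye"])
g=w["img"].max(2);print(g[205:225,281])
p=plane(w,[(281.7,215.7)],54);print(p,"moved if row 215.7:",p-[437.3,-21.3,54])
b=blob(s,(265,270,345,345),0,50);print("pad",b[:3]);q=r.sense();print(q["time"],q["tool_pos"],q["ft_force"])
E
```

```text
1386 ((281.5, 200.0), (39.0, 48.0), 0.0) [564.4  -4.3 313.2]
[ 79  78  79  81  80  81  80  80  80  80  80  78  69 120 250 233 231 237
 236 236]
[[478.1 -14.2  54. ]] moved if row 215.7: [[40.8  7.1  0. ]]
pad (np.int32(1126), array([300.9, 310.3]), ((300.6168212890625, 309.8211975097656), (30.447751998901367, 40.47618103027344), 25.016895294189453))
12.2 [488.5 -13.8 193.2] [-0.8  0.3 -1. ]
```

View pics/w4.png

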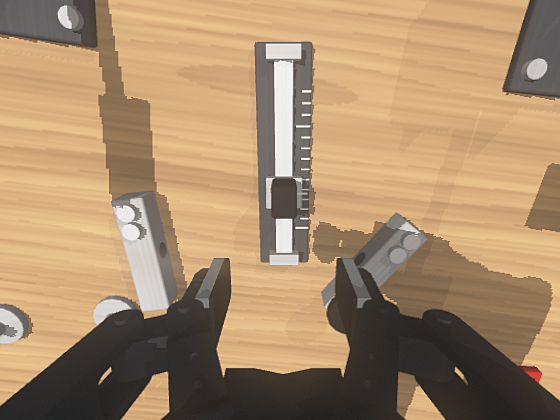

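The marker now sits at (284,197), about 39 mm up the rule. The scene view puts the pad centroid at (300.9,310.3), so the pad is still down.

```bash
python3 -c "
from bench import r
print(r.hand_in())"
```

```text
the job is handed in; nothing more can be done
None
```

I pressed the brake pedal about 39 mm, to its stop, and it stayed down; the last push reached 19 N, a little over the 10–15 N that counts as firm. I then slid the marker about 39 mm along the rule, left the accelerator alone, and handed the job in at about 12 s.

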